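# Find the heavier canister and present it over the dish with the loupe

## Task

The two closed canisters in the wooden rack look alike, but one is clearly heavier. Lift the left one clear of the rack and feel its weight, set it back in its nest, do the same with the right one, then hold the heavier one upright and still a hand's breadth above the dish with the loupe in it, with the lighter one seated in the rack and without touching the dishes and what lies in them or shifting the tools around. Finish while still holding the canister there: do not put it down or let go, I will take it from the gripper.

Things in the scene. Friction and masses are not known exactly. Their poses are not given: they have to be found in the camera images.
- rack: fixed wooden block, 64 x 170 x 28 mm (x, y, z), with two blind round nests 100 mm apart along its y axis. Origin: centre of its underside, on the desk; its +y end is the left end seen from the robot (the rack is turned at most 0.3 rad).
- nest_left (a point): centre of the floor of the rack's left nest (rack +y side), 8 mm above the desk. The nest is 40 mm across and 20 mm deep (2 mm play all round a canister), with a small chamfer at the mouth.
- nest_right (a point): centre of the floor of the right nest (rack -y side), otherwise as the left.
- canister_a: closed aluminium canister, 36 mm diameter, 64 mm high, straight sides, fluted cap on the top 12 mm; stands upright in one nest, 44 mm proud of the rack. Origin: centre of its underside, z up. Takes a 40 N grip on its sides. One of the two canisters weighs 0.34 to 0.46 kg, the other 0.13 to 0.18 kg: which one changes from start to start, whatever its name, looks or nest.
- canister_b: the other canister, the same in shape, size and looks, in the other nest; see canister_a.
- dish_a: shallow round steel dish, fixed to the desk, 67 mm across the rim, 15 mm high, floor 3 mm thick, on the desk between the rack and the robot. Origin: centre of its underside. It holds either the loupe or the solder coil.
- dish_b: the other dish, the same; it holds the other of these two things.
- loupe: black eye loupe, a short tube 33 mm across and 20 mm high, lying in the middle of one of the two dishes (which one changes); fixed there, its top is 23 mm above the desk. Origin: centre of its underside. It marks the dish over which to present.
- solder_coil: flat coil of solder wire, 38 mm across, 5 mm high, lying in the other dish, fixed there. Origin: centre of its underside.
- bench_brush: bystander: flat bench brush, 24 x 214 x 12 mm, lying loose on the desk behind the rack. Origin: centre of its underside, long axis y.
- tweezers: bystander: steel tweezers, 16 x 126 x 9 mm, lying to the right of the work. Origin: centre of their underside, long axis y.
Mind the look-alikes: they are no part of the job. What is shaped like the canister_a but green is not meant.

How it is judged:
By the outcome, as a careful person would: the job done as asked, in the order asked, and still so for the second after the job is handed in, while the arm keeps its last pose, push and grip.
It also fails if it takes over 61 s, if anything falls off the work surface, if the arm or the gripper's body presses on something with over 40 N, if the wrist force passes 120 N, or if a joint passes its speed limit or range.

## Robot

A 6-joint arm with a two-finger parallel gripper is mounted at the origin on a cart in front of the work surface, level with it; the furniture and walls round the work are solid. World frame = base frame: x ahead of the robot, y to its left, z up, the work surface at z = 0. Lengths are in m, angles in rad, forces in N, time in s.
With the tool pointing down it reaches from about 0.4 to 0.925 m from the base axis. Payload 3.4 kg.
Tool frame: the origin (TCP) lies at the very end of the fingers, on their centre line; the grasp point (between the pads) lies 19 mm behind it; z points along the fingers, y is the line along which they close (so a half turn about z gives the same grasp; the last joint's range is limited). The gripper opens to 85 mm and grips with 20 to 120 N. Pads are 22 mm wide; open, the fingers measure 114 mm over their backs; the gripper's body (76 mm by 85 mm) begins 54 mm behind the grasp point. The pads swing forward as they close: fully open they stand 13 mm farther back than shut.
Start: joints at [1.183, 0.307, 1.506, -0, 1.328, -0.073], TCP at [0.178, 0.547, 0.204] pointing down, gripper open.
Joint ranges: [-3.12, 3.12], [-1.05, 2.28], [0.14, 2.33], [-1.42, 4.57], [0.1, 2.73], [-2.68, 2.68]. Speed limits (rad/s): [2.57, 2.57, 3.14, 3.14, 3.14, 3.14].

## Interface

Orientations are given as a rotation vector (axis times angle).
In Python, from cell import manip gives the robot as it stands.
- The arm moves only by the tool arm_command, never from a script. Its argument "motion" is a list of rows, each a list of 5 numbers: the opening, from -1 (shut) to 1 (fully open), then the shift along the tool's x, y, z in m, then the turn about the tool's z in degrees. A call has 1 to 12 rows; each row shifts and turns the commanded pose from where the row before left it, along the tool's axes as they then stand; what a row does not reach is not made up. A row lasts 1/12 s, in which the tool goes at most 41.7 mm and 7.16 degrees, less where a joint would pass 70% of its speed; a pose out of reach is approached as far as the arm can. A call is refused whole if a number of a shift passes 0.0417 or a number of a turn 7.16, either way. A call with a gripper value outside its range is refused whole. The fingers move at their own pace and stop on an object; "grip_force" is the grip in N (left out, the last holds). Time passes only in rows, so rows that do not move let the fingers close. It gives the time, the measured TCP pose, the force, the opening and the grip force at its end, in the units of the state.
- manip.observe(): the state, without advancing time (a new reading comes with each control period).
- manip.snapshot(name): name is "scene" or "top" or "wrist"; returns the picture (384x512x3 uint8, blue, green, red); there is no depth.
- manip.calibration(name): a dict with "fx", "fy", "cx", "cy" (pixels), "position" and "orientation" of the camera in the world; the wrist camera has in their place "T_tool_cam" (4x4, takes a point from camera to tool coordinates, whose origin is the TCP and whose axes are the flange's). Camera axes: x right, y down, z forward; pixel columns grow to the right and rows downward; lengths in m; the calibration is good to about 2 mm. A picture is of the moment at which its call begins: read the wrist's pose just before it. calibration takes no time and is no camera call.
- manip.job_done(): hands the job in; it is judged then, once.
The state is a dict: "clock": time; "q": joint angles; "qd": joint speeds; "joint_torque": joint torques, N m; "tool_pos": TCP position; "tcp_rot": TCP orientation; "wrist_force": force on the tool from outside, world axes, zero at the start; "ft_torque": the same for the moment, N m; "opening": finger opening in m; "grasp_force": force on a finger pad.
Only numpy, scipy, OpenCV 4.12 (cv2) and the standard library are available. Lean on these libraries where they do the work, as an engineer would, in place of code of your own. Each camera call takes 0.05 s, during which the arm holds its last target. There are 200 camera calls.

## Working session

There is one attempt and no reset: what is moved stays moved. The work goes in short steps, Python scripts to look and compute and a tool call to move; the robot and the scene stay as the last step left them, time stands still between calls to the robot, and variables do not carry over. Pictures are saved under pics/ and viewed, at most 10 in all, crops included, and the job is handed in when it is done.

Besides the shell and the picture viewer there is one more tool, called after "Emit:" by a JSON object that holds its "api" and its "payload". arm_command: Moves the arm, as the interface text tells. Its arguments: {"type":"object","properties":{"motion":{"type":"array"},"grip_force":{"type":"number"}},"required":["motion"]}

```bash
mkdir -p pics
cat > h.py <<'E'
import numpy as np, cv2
from scipy.spatial.transform import Rotation as R
from cell import manip
def rot(o):
    o=np.array(o,float)
    return o if o.shape==(3,3) else R.from_rotvec(o).as_matrix() if o.size==3 else R.from_quat(o).as_matrix()
def cam(n,s=None):
    c=manip.calibration(n)
    if 'T_tool_cam' in c:
        T=np.array(c['T_tool_cam']); Rt=rot(s['tcp_rot'])
        return c,Rt@T[:3,:3],np.array(s['tool_pos'])+Rt@T[:3,3]
    return c,rot(c['orientation']),np.array(c['position'])
def ray(C,uv):
    c,Rm,p=C; d=Rm@np.array([(uv[0]-c['cx'])/c['fx'],(uv[1]-c['cy'])/c['fy'],1]); return p,d/np.linalg.norm(d)
def onz(C,uv,z):
    p,d=ray(C,uv); return p+d*(z-p[2])/d[2]
def tri(rs):
    A=sum(np.eye(3)-np.outer(d,d) for p,d in rs); b=sum((np.eye(3)-np.outer(d,d))@p for p,d in rs)
    x=np.linalg.solve(A,b); return x,[np.linalg.norm(np.cross(x-p,d)) for p,d in rs]
def proj(C,X):
    c,Rm,p=C; v=Rm.T@(np.array(X)-p); return v[0]/v[2]*c['fx']+c['cx'],v[1]/v[2]*c['fy']+c['cy']
E
python3 - <<'E'
from h import *
for n in('scene','top'):
    im=manip.snapshot(n); cv2.imwrite(f'pics/{n}0.png',im); print(manip.calibration(n))
a=[cv2.imread(f'pics/{n}0.png') for n in('scene','top')]
print(manip.calibration('wrist')); print(manip.observe())
E
```

```text
{'fx': 439.13401767326405, 'fy': 439.13401767326405, 'cx': 253.3157499274223, 'cy': 195.54672896260817, 'position': array([ 0.05565664, -0.9575257 ,  0.43461389]), 'orientation': array([-1.92801273,  0.73170294, -0.43647468])}
{'fx': 462.0222877172479, 'fy': 462.0222877172479, 'cx': 248.28045843211424, 'cy': 199.03696830461456, 'position': array([ 0.47941886, -0.35119693,  0.88836889]), 'orientation': array([-2.18528438,  2.17049037, -0.12604233])}
{'fx': 314.0933862889831, 'fy': 314.0933862889831, 'cx': 248.13530849710097, 'cy': 193.57765717878667, 'T_tool_cam': array([[-7.31618856e-04, -9.58288295e-01, -2.85802395e-01,
         7.26965854e-02],
       [ 9.99999732e-01, -7.07576790e-04, -1.87388579e-04,
         2.12568553e-04],
       [-2.26548595e-05, -2.85802455e-01,  9.58288556e-01,
        -1.69971744e-01],
       [ 0.00000000e+00,  0.00000000e+00,  0.00000000e+00,
         1.00000000e+00]])}
{'clock': 0.1, 'q': array([ 1.18248777e+00,  3.07511276e-01,  1.50753892e+00,  1.27365683e-05,
        1.32844092e+00, -7.35092469e-02]), 'qd': array([ 0.00017475, -0.0011184 , -0.00353498, -0.00063962,  0.00087019,
       -0.00112465]), 'joint_torque': array([ 1.36611718e-03, -4.58531356e+01, -2.52607942e+01, -2.48038932e-04,
        5.48510958e-03, -1.73038160e-05]), 'tool_pos': array([0.17779628, 0.54609513, 0.20276718]), 'tcp_rot': array([-4.92380907e-01, -3.10231392e+00,  2.89809882e-03]), 'wrist_force': array([ 0.95077546,  0.79712085, -1.06865659]), 'ft_torque': array([ 0.0019932 ,  0.03741021, -0.01181722]), 'grasp_force': 0.0, 'opening': 0.08523180732141761}
```

View pics/scene0.png

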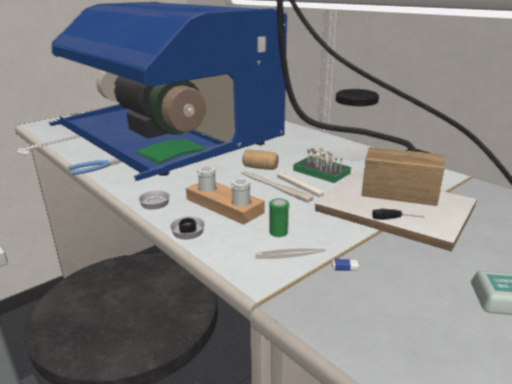

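View pics/top0.png

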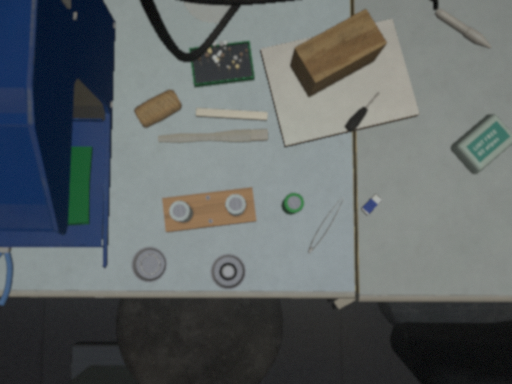

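Top view: two grey canisters in the rack at (180,211) left and (235,204) right. The look-alike is the green can at (292,203), which is the wrong colour and not in the rack. The loupe dish is at (228,270) and the coil dish at (149,264). I'll check this in one enlarged crop of both views.

Run:
```python
from h import *
s=cv2.imread('pics/scene0.png')[155:245,130:300]; t=cv2.imread('pics/top0.png')[180:295,125:310]
a=cv2.resize(s,None,fx=4,fy=4,interpolation=cv2.INTER_CUBIC)[:290,:740]
a=cv2.resize(s,(680,360),interpolation=cv2.INTER_CUBIC); cv2.imwrite('pics/cs.png',a)
b=cv2.resize(t,(740,460),interpolation=cv2.INTER_CUBIC); cv2.imwrite('pics/ct.png',b)
C=cam('top')
for n,uv,z in [('L',(180,211),.072),('R',(235,204),.072),('loupe',(228,270),.015),('coil',(149,264),.015),('green',(292,203),.07),('hoodbase',(108,265),0),('hood',(112,90),.3)]: print(n,onz(C,uv,z).round(3))
```

```text
L [ 0.539 -0.244  0.072]
R [ 0.552 -0.341  0.072]
loupe [ 0.433 -0.328  0.015]
coil [ 0.443 -0.18   0.015]
green [ 0.555 -0.442  0.07 ]
hoodbase [ 0.44 -0.1   0.  ]
hood [ 0.68  -0.182  0.3  ]
```

View pics/cs.png

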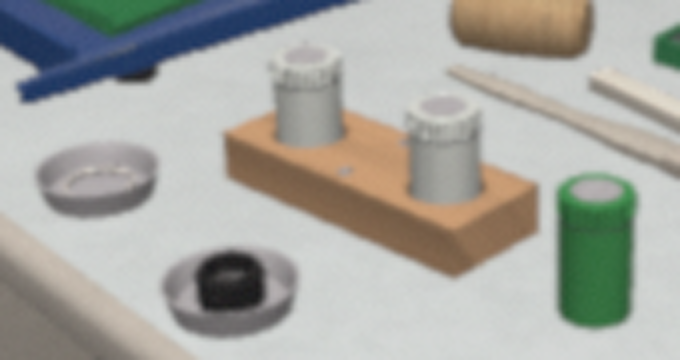

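View pics/ct.png

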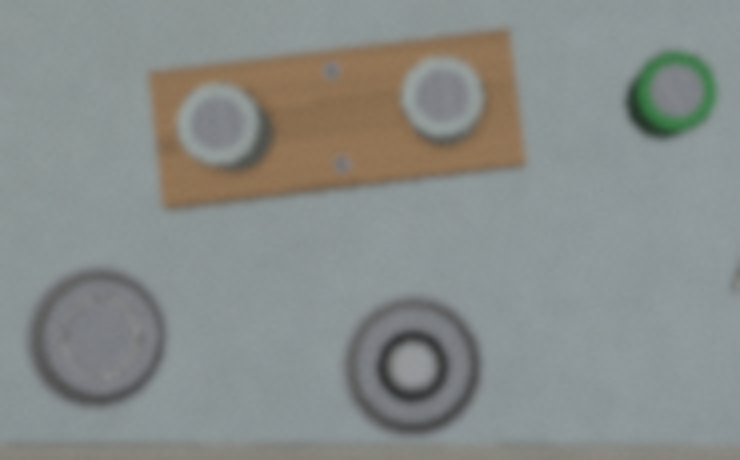

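Run:
```python
from h import *
s=cv2.imread('pics/scene0.png')[0:190,0:300]; t=cv2.imread('pics/top0.png')[0:300,0:130]
a=cv2.resize(s,(480,304),interpolation=cv2.INTER_CUBIC); b=cv2.resize(t,(260,600),interpolation=cv2.INTER_CUBIC)
o=np.zeros((600,740,3),np.uint8); o[:304,:480]=a; o[:,480:]=b; cv2.imwrite('pics/hood.png',np.clip(o*1.6,0,255).astype(np.uint8))
S,T=cam('scene'),cam('top')
f=lambda x,y,u0,v0:(u0+(x+.5)/4-.5,v0+(y+.5)/4-.5)
for n,a,b in [('L',f(308,55,130,155),f(219,124,125,180)),('R',f(444,106,130,155),f(442,97,125,180)),('loupe',f(232,270,130,155),f(413,363,125,180))]:
    x,e=tri([ray(S,a),ray(T,b)]); print(n,x.round(4),np.round(e,4),onz(T,b,.072 if n!='loupe' else .023).round(4))
P=[onz(T,f(x,y,125,180),.028) for x,y in [(150,72),(509,29),(524,163),(165,208)]]
print(np.round(P,4),np.mean(P,0).round(4)); y=P[0]+P[3]-P[1]-P[2]; ang=np.arctan2(-y[0],y[1]);print('rack ang',ang)
c=np.mean(P,0); d=np.array([-np.sin(ang),np.cos(ang),0]); print('nests',c+.05*d,c-.05*d)
print([np.linalg.norm(P[i]-P[(i+1)%4]).round(4) for i in range(4)])
c=onz(T,f(414,365,125,180),.015);print('dish',c)
```

```text
L [ 0.5407 -0.2433  0.072 ] [0.0015 0.0015] [ 0.5395 -0.2424  0.072 ]
R [ 0.5532 -0.3415  0.0716] [0.0011 0.0011] [ 0.5522 -0.3408  0.072 ]
loupe [ 0.433 -0.328  0.019] [0.0005 0.0005] [ 0.4328 -0.3279  0.023 ]
[[ 0.5668 -0.204   0.028 ]
 [ 0.5884 -0.3714  0.028 ]
 [ 0.5256 -0.3787  0.028 ]
 [ 0.5036 -0.2124  0.028 ]] [ 0.5461 -0.2916  0.028 ]
rack ang 0.1297916132567974
nests [ 0.53961515 -0.24205112  0.028     ] [ 0.5525579  -0.34121001  0.028     ]
[np.float64(0.1688), np.float64(0.0633), np.float64(0.1677), np.float64(0.0638)]
dish [ 0.43144922 -0.3281242   0.015     ]
```

View pics/hood.png

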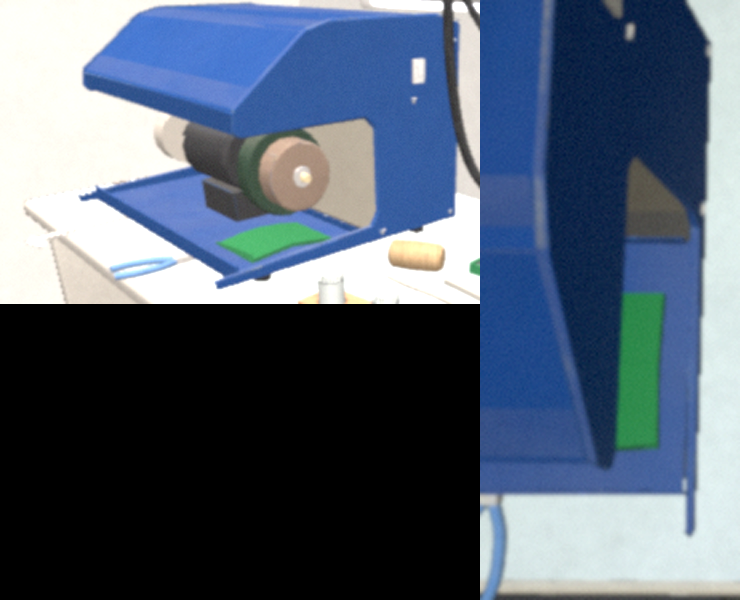

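Run:
```python
from h import *
S,T=cam('scene'),cam('top')
for n,a,b in [('lip',(146.9,83),(62,232)),('ridge',(192,12),(32,122)),('rail',(138,177),(105,267)),('backtop',(285,13),(114,25))]:
    x,e=tri([ray(S,a),ray(T,b)]); print(n,x.round(3),np.round(e,3))
print('lipleft at z of lip', onz(S,(54,53),.28).round(3), 'railleft',onz(S,(50,123),.0).round(3))
st=manip.observe(); Rm=rot(st['tcp_rot']); print(Rm.round(3))
t=np.linspace(0,1,9)
```

```text
lip [ 0.498 -0.102  0.236] [0.002 0.002]
ridge [ 0.619 -0.113  0.368] [0.001 0.001]
rail [ 0.443 -0.108  0.038] [0.005 0.005]
backtop [ 0.76  -0.215  0.359] [0.026 0.026]
lipleft at z of lip [0.405 0.151 0.28 ] railleft [0.479 0.577 0.   ]
[[-0.951  0.31  -0.001]
 [ 0.31   0.951 -0.002]
 [ 0.    -0.002 -1.   ]]
```

Emit:
{"api": "arm_command", "payload": {"motion": [[-0.5,0,0,-0.014,7.16],[-0.5,0,0,-0.014,7.16],[-0.5,0,0,-0.014,7.16],[-0.5,0,0,-0.014,7.16],[-0.5,0,0,-0.014,7.16],[-0.5,0,0,-0.014,7.16],[-0.5,0,0,-0.014,7.16],[-0.5,0,0,-0.014,7.16],[-0.5,0,0,-0.014,7.16],[-0.5,0,0,0,0]]}}

```text
clock: 0.93
tool_pos: [0.1785, 0.548, 0.3322]
tcp_rot: [-2.073, -2.358, -0.007]
wrist_force: [-0.5, 1.0, -0.0]
opening: 0.0215
grasp_force: 0.0
```

```bash
cat > plan.py <<'E'
import sys; from h import *
s=manip.observe(); Rm=rot(s['tcp_rot']); p=np.array(s['tool_pos'])
print('t',round(s['clock'],2),'p',p.round(4),'yaw',np.degrees(np.arctan2(Rm[1,1],Rm[0,1])).round(2),'tilt',Rm[:2,2].round(4),'F',np.round(s['wrist_force'],2),'open',round(s['opening'],4),'grip',round(s['grasp_force'],1))
for a in sys.argv[1:]:
    w=np.array(eval(a),float); d=Rm.T@(w-p); n=int(np.ceil(np.linalg.norm(d)/.040)); print(a,'tool shift',d.round(4),'rows',n,(d/max(n,1)).round(4)); p=w
E
python3 plan.py .33,.33,.33 .42,0,.33 .43,-.24,.33 .54,-.242,.15
```

```text
t 0.93 p [0.1785 0.548  0.3322] yaw 7.35 tilt [0.0018 0.0044] F [-0.45  0.97 -0.02] open 0.0215 grip 0.0
.33,.33,.33 tool shift [-0.2356  0.1223  0.0015] rows 7 [-0.0337  0.0175  0.0002]
.42,0,.33 tool shift [-0.3388  0.0471 -0.0013] rows 9 [-0.0376  0.0052 -0.0001]
.43,-.24,.33 tool shift [-0.2393 -0.0208 -0.001 ] rows 7 [-0.0342 -0.003  -0.0001]
.54,-.242,.15 tool shift [-0.0168  0.1084  0.1802] rows 6 [-0.0028  0.0181  0.03  ]
```

Emit:
{"api": "arm_command", "payload": {"motion": [[-0.5,-0.034,0.0175,0,0],[-0.5,-0.034,0.0175,0,0],[-0.5,-0.034,0.0175,0,0],[-0.5,-0.034,0.0175,0,0],[-0.5,-0.034,0.0175,0,0],[-0.5,-0.034,0.0175,0,0],[-0.5,-0.034,0.0175,0,0],[-0.5,0,0,0,0]]}}

```text
clock: 1.6
tool_pos: [0.3335, 0.3211, 0.3286]
tcp_rot: [2.072, 2.356, -0.004]
wrist_force: [-0.6, 0.2, 0.1]
opening: 0.0218
grasp_force: 0.0
```

```bash
python3 plan.py .42,0,.33 .43,-.24,.33
```

```text
t 1.6 p [0.3335 0.3211 0.3286] yaw 7.36 tilt [ 0.0012 -0.0047] F [-0.59  0.19  0.09] open 0.0218 grip 0.0
.42,0,.33 tool shift [-3.296e-01  4.460e-02  2.000e-04] rows 9 [-0.0366  0.005   0.    ]
.43,-.24,.33 tool shift [-0.2393 -0.0208  0.0011] rows 7 [-0.0342 -0.003   0.0002]
```

Emit:
{"api": "arm_command", "payload": {"motion": [[-0.5,-0.0365,0.005,0,0],[-0.5,-0.0365,0.005,0,0],[-0.5,-0.0365,0.005,0,0],[-0.5,-0.0365,0.005,0,0],[-0.5,-0.0365,0.005,0,0],[-0.5,-0.0365,0.005,0,0],[-0.5,-0.0365,0.005,0,0],[-0.5,-0.0365,0.005,0,0],[-0.5,-0.0365,0.005,0,0]]}}

```text
clock: 2.35
tool_pos: [0.4179, 0.0057, 0.3287]
tcp_rot: [-2.066, -2.366, 0.0]
wrist_force: [0.9, 0.5, 0.5]
opening: 0.0211
grasp_force: 0.0
```

Emit:
{"api": "arm_command", "payload": {"motion": [[-0.5,-0.034,-0.003,0,0],[-0.5,-0.034,-0.003,0,0],[-0.5,-0.034,-0.003,0,0],[-0.5,-0.034,-0.003,0,0],[-0.5,-0.034,-0.003,0,0],[-0.5,-0.034,-0.003,0,0],[-0.5,-0.034,-0.003,0,0],[1,0,0,0,0],[1,0,0,0,0]]}}

```text
clock: 3.1
tool_pos: [0.4284, -0.2327, 0.3281]
tcp_rot: [-2.07, -2.36, 0.0]
wrist_force: [-0.1, -0.3, 0.2]
opening: 0.0448
grasp_force: 0.0
```

```bash
python3 plan.py .54,-.2428,.33 .54,-.2428,.14
python3 - <<'E'
from h import *
s=manip.observe(); cv2.imwrite('pics/w1.png',manip.snapshot('wrist')); C=cam('wrist',s)
for X in [(.5401,-.2428,.072),(.5527,-.3412,.072),(.433,-.328,.023),(.5036,-.2124,.028),(.5256,-.3787,.028)]: print(X,np.round(proj(C,X),1))
E
```

```text
t 3.1 p [ 0.4284 -0.2327  0.3281] yaw 7.5 tilt [-0.002   0.0017] F [-0.08 -0.34  0.18] open 0.0448 grip 0.0
.54,-.2428,.33 tool shift [-0.0246  0.1094 -0.0021] rows 3 [-0.0082  0.0365 -0.0007]
.54,-.2428,.14 tool shift [-0.0004  0.0003  0.19  ] rows 5 [-0.0001  0.0001  0.038 ]
(0.5401, -0.2428, 0.072) [327.2 173.5]
(0.5527, -0.3412, 0.072) [322.3 239.1]
(0.433, -0.328, 0.023) [243.6 209.7]
(0.5036, -0.2124, 0.028) [300.2 144.1]
(0.5256, -0.3787, 0.028) [295.5 246.5]
```

View pics/w1.png

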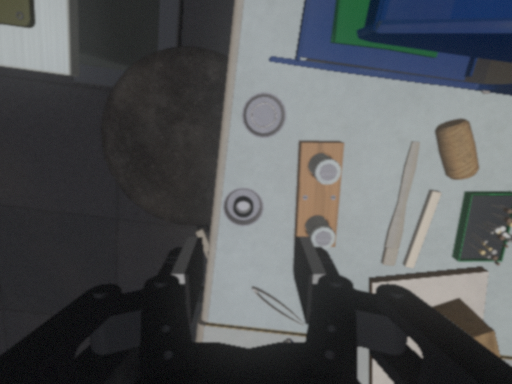

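The wrist view shows the left canister at (327,171), the right at (322,236) and the loupe at (243,207). All are within about 3 px (3 mm) of the projected fixes. I'll go above the left canister.

Emit:
{"api": "arm_command", "payload": {"motion": [[1,-0.008,0.0365,0,0],[1,-0.008,0.0365,0,0],[1,-0.008,0.0365,0,0],[1,0,0,0.038,0],[1,0,0,0.038,0],[1,0,0,0.038,0],[1,0,0,0.038,0],[1,0,0,0.038,0],[1,0,0,0,0],[1,0,0,0,0],[1,0,0,0,0]]}}

```text
clock: 4.07
tool_pos: [0.5418, -0.2406, 0.1415]
tcp_rot: [2.067, 2.363, 0.001]
wrist_force: [0.4, -0.4, 1.5]
opening: 0.0854
grasp_force: 0.0
```

```bash
python3 plan.py .54,-.242,.14 .54,-.242,.036
python3 - <<'E'
from h import *
s=manip.observe(); im=manip.snapshot('wrist'); C=cam('wrist',s)
for X in [(.5401,-.2420,.072),(.5527,-.3412,.072),(.433,-.328,.023)]:
    u=np.round(proj(C,X),1); print(X,u); cv2.drawMarker(im,tuple(int(round(v)) for v in u),(0,0,255),0,8,1)
cv2.imwrite('pics/w2.png',im)
E
```

```text
t 4.07 p [ 0.5418 -0.2406  0.1415] yaw 7.64 tilt [ 0.0023 -0.001 ] F [ 0.4  -0.38  1.53] open 0.0854 grip 0.0
.54,-.242,.14 tool shift [-0.0011 -0.002   0.0015] rows 1 [-0.0011 -0.002   0.0015]
.54,-.242,.036 tool shift [ 1.00e-04 -2.00e-04  1.04e-01] rows 3 [ 0.     -0.0001  0.0347]
(0.5401, -0.242, 0.072) [245.5 196.6]
(0.5527, -0.3412, 0.072) [245.1 304.1]
(0.433, -0.328, 0.023) [129.8 249.5]
```

View pics/w2.png

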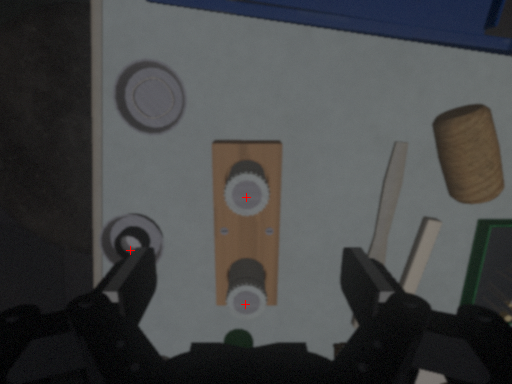

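The markers sit within 3 px of the cap centres: left (246,193), right (246,301). I'll shift 2 mm and descend.

Emit:
{"api": "arm_command", "payload": {"motion": [[1,0,-0.002,0.025,0],[1,0,0,0.025,0],[1,0,0,0.025,0],[1,0,0,0.02,0],[1,0,0,0.01,0],[1,0,0,0,0],[1,0,0,0,0],[1,0,0,0,0]], "grip_force": 25}}

```text
clock: 4.78
tool_pos: [0.5402, -0.2423, 0.0368]
tcp_rot: [2.068, 2.359, 0.001]
wrist_force: [-0.6, -0.2, -0.5]
opening: 0.0854
grasp_force: 0.0
```

Emit:
{"api": "arm_command", "payload": {"motion": [[-0.3,0,0,0,0],[-0.3,0,0,0,0],[-0.3,0,0,0,0],[-0.3,0,0,0,0],[-0.3,0,0,0,0],[-0.3,0,0,0,0],[-0.3,0,0,0,0],[-0.3,0,0,0,0]]}}

```text
clock: 5.45
tool_pos: [0.539, -0.2417, 0.0353]
tcp_rot: [2.07, 2.361, 0.001]
wrist_force: [0.8, 0.1, 5.7]
opening: 0.0341
grasp_force: 24.7
```

```bash
python3 plan.py
```

```text
t 5.45 p [ 0.539  -0.2417  0.0353] yaw 7.52 tilt [ 0.0014 -0.0007] F [0.82 0.13 5.68] open 0.0341 grip 24.7
```

Emit:
{"api": "arm_command", "payload": {"motion": [[-0.5,0,0,-0.003,0],[-0.5,0,0,-0.006,0],[-0.5,0,0,-0.01,0],[-0.5,0,0,-0.012,0],[-0.5,0,0,-0.012,0],[-0.5,0,0,-0.012,0],[-0.5,0,0,-0.005,0],[-0.5,0,0,0,0],[-0.5,0,0,0,0],[-0.5,0,0,0,0],[-0.5,0,0,0,0],[-0.5,0,0,0,0]], "grip_force": 30}}

```text
clock: 6.45
tool_pos: [0.5377, -0.2411, 0.0938]
tcp_rot: [-2.07, -2.361, 0.001]
wrist_force: [0.1, -0.2, -3.1]
opening: 0.0345
grasp_force: 30.6
```

Emit:
{"api": "arm_command", "payload": {"motion": [[-0.5,0,0,0,0],[-0.5,0,0,0,0]]}}

```text
clock: 6.62
tool_pos: [0.5381, -0.2413, 0.0941]
tcp_rot: [-2.07, -2.362, 0.0]
wrist_force: [-0.5, 0.1, -3.6]
opening: 0.0342
grasp_force: 30.6
```

Emit:
{"api": "arm_command", "payload": {"motion": [[-0.5,0,0,0,0],[-0.5,0,0,0,0]]}}

```text
clock: 6.78
tool_pos: [0.5383, -0.2414, 0.0945]
tcp_rot: [-2.071, -2.362, 0.0]
wrist_force: [0.3, -0.8, -4.3]
opening: 0.0342
grasp_force: 30.6
```

Emit:
{"api": "arm_command", "payload": {"motion": [[-0.5,0,0,0,0],[-0.5,0,0,0,0]]}}

```text
clock: 6.95
tool_pos: [0.5384, -0.2414, 0.0946]
tcp_rot: [2.071, 2.362, -0.0]
wrist_force: [-0.2, 0.1, -3.2]
opening: 0.0344
grasp_force: 30.6
```

```bash
python3 plan.py; python3 -c "
from h import *
print(manip.observe()['joint_torque'])
cv2.imwrite('pics/s2.png',manip.snapshot('scene'))
F=[]
for i in range(5): F.append(manip.observe()['wrist_force'][2]); manip.snapshot('top')
print(np.round(F,2))"
```

```text
t 6.95 p [ 0.5384 -0.2414  0.0946] yaw 7.53 tilt [ 0.0001 -0.0001] F [-0.2   0.11 -3.16] open 0.0344 grip 30.6
[-7.03769038e-04 -5.17367935e+01 -2.26294416e+01  3.78922661e-03
 -4.42941537e-04 -1.34302860e-05]
[-3.04 -3.98 -3.94 -4.61 -4.25]
```

The left canister reads about 3.8 N, so roughly 0.39 kg: the heavy one. I'll set it back.

Emit:
{"api": "arm_command", "payload": {"motion": [[-0.5,0,0,0.012,0],[-0.5,0,0,0.012,0],[-0.5,0,0,0.01,0],[-0.5,0,0,0.008,0],[-0.5,0,0,0.007,0],[-0.5,0,0,0.006,0],[-0.5,0,0,0.004,0],[-0.5,0,0,0,0],[-0.5,0,0,0,0],[-0.5,0,0,0,0]]}}

```text
clock: 8.08
tool_pos: [0.5386, -0.2414, 0.0357]
tcp_rot: [2.071, 2.362, 0.0]
wrist_force: [-0.2, -0.1, -3.1]
opening: 0.0341
grasp_force: 30.5
```

```bash
python3 plan.py
```

```text
t 8.08 p [ 0.5386 -0.2414  0.0357] yaw 7.52 tilt [ 0.0005 -0.0002] F [-0.2  -0.06 -3.08] open 0.0341 grip 30.5
```

Emit:
{"api": "arm_command", "payload": {"motion": [[-0.5,0,0,0.001,0],[-0.5,0,0,0.001,0],[-0.5,0,0,0,0],[-0.5,0,0,0,0]]}}

```text
clock: 8.42
tool_pos: [0.539, -0.2418, 0.0353]
tcp_rot: [2.069, 2.361, 0.0]
wrist_force: [-1.5, 0.5, 6.4]
opening: 0.0341
grasp_force: 31.4
```

Emit:
{"api": "arm_command", "payload": {"motion": [[1,0,0,0,0],[1,0,0,0,0],[1,0,0,0,0],[1,0,0,0,0],[1,0,0,0,0],[1,0,0,0,0],[1,0,0,0,0],[1,0,0,0,0]]}}

```text
clock: 9.08
tool_pos: [0.5383, -0.2414, 0.0335]
tcp_rot: [-2.071, -2.362, 0.0]
wrist_force: [0.6, -0.2, 0.5]
opening: 0.0855
grasp_force: 0.0
```

```bash
python3 plan.py .54,-.242,.12 .5522,-.3406,.12 .5522,-.3406,.036
```

```text
t 9.08 p [ 0.5383 -0.2414  0.0335] yaw 7.52 tilt [-0.0001  0.0001] F [ 0.58 -0.22  0.45] open 0.0855 grip 0.0
.54,-.242,.12 tool shift [-0.0008  0.0016 -0.0865] rows 3 [-0.0003  0.0005 -0.0288]
.5522,-.3406,.12 tool shift [-0.0993 -0.0008 -0.    ] rows 3 [-0.0331 -0.0003 -0.    ]
.5522,-.3406,.036 tool shift [-0.     0.     0.084] rows 3 [-0.     0.     0.028]
```

Emit:
{"api": "arm_command", "payload": {"motion": [[1,0,0,-0.015,0],[1,0,0,-0.03,0],[1,0,0,-0.0415,0],[1,-0.0325,0,0,0],[1,-0.0325,0,0,0],[1,-0.034,0,0,0],[1,0,0,0,0],[1,0,0,0,0],[1,0,0,0,0],[1,0,0,0,0]]}}

```text
clock: 9.92
tool_pos: [0.5507, -0.3381, 0.1196]
tcp_rot: [-2.069, -2.361, -0.0]
wrist_force: [-0.0, 0.5, 0.1]
opening: 0.0854
grasp_force: 0.0
```

```bash
python3 plan.py .5522,-.3406,.036
python3 - <<'E'
from h import *
s=manip.observe(); im=manip.snapshot('wrist'); C=cam('wrist',s)
for X in [(.540,-.2412,.072),(.5522,-.3406,.072)]:
    u=np.round(proj(C,X),1); print(X,u); cv2.drawMarker(im,tuple(int(round(v)) for v in u),(0,0,255),0,8,1)
cv2.imwrite('pics/w3.png',im)
E
```

```text
t 9.92 p [ 0.5507 -0.3381  0.1196] yaw 7.55 tilt [-0.0013  0.0015] F [-0.05  0.47  0.06] open 0.0854 grip 0.0
.5522,-.3406,.036 tool shift [-0.0028  0.0013  0.0836] rows 3 [-0.0009  0.0004  0.0279]
(0.54, -0.2412, 0.072) [251.4  60.1]
(0.5522, -0.3406, 0.072) [249.7 207.7]
```

View pics/w3.png

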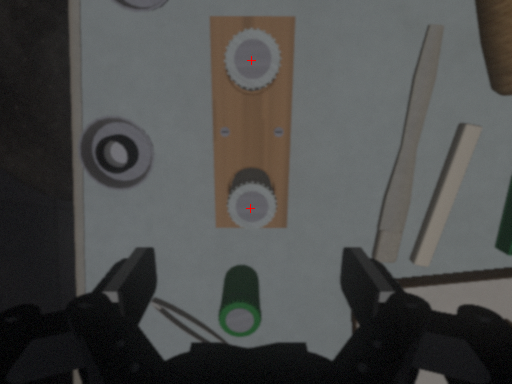

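The left canister is back in its nest, cap at (252,59). The right cap is at (252,205), near its marker, and the green can is clear of the gripper. Next I'll grasp the right one.

Emit:
{"api": "arm_command", "payload": {"motion": [[1,-0.0015,0.0015,0.025,0],[1,0,0,0.025,0],[1,0,0,0.02,0],[1,0,0,0.01,0],[1,0,0,0.004,0],[1,0,0,0,0],[1,0,0,0,0]], "grip_force": 25}}

```text
clock: 10.55
tool_pos: [0.5537, -0.3408, 0.0369]
tcp_rot: [2.07, 2.362, 0.0]
wrist_force: [0.7, -0.2, 0.1]
opening: 0.0851
grasp_force: 0.0
```

Emit:
{"api": "arm_command", "payload": {"motion": [[-0.3,0,0,0,0],[-0.3,0,0,0,0],[-0.3,0,0,0,0],[-0.3,0,0,0,0],[-0.3,0,0,0,0],[-0.3,0,0,0,0],[-0.3,0,0,0,0],[-0.3,0,0,0,0]]}}

```text
clock: 11.22
tool_pos: [0.5535, -0.3412, 0.037]
tcp_rot: [2.07, 2.361, 0.0]
wrist_force: [-0.8, 0.9, 5.8]
opening: 0.0342
grasp_force: 24.8
```

```bash
python3 plan.py
```

```text
t 11.22 p [ 0.5535 -0.3412  0.037 ] yaw 7.52 tilt [ 0.0011 -0.0008] F [-0.83  0.88  5.85] open 0.0342 grip 24.8
```

Emit:
{"api": "arm_command", "payload": {"motion": [[-0.5,0,0,-0.003,0],[-0.5,0,0,-0.006,0],[-0.5,0,0,-0.01,0],[-0.5,0,0,-0.012,0],[-0.5,0,0,-0.012,0],[-0.5,0,0,-0.012,0],[-0.5,0,0,-0.005,0],[-0.5,0,0,0,0],[-0.5,0,0,0,0],[-0.5,0,0,0,0],[-0.5,0,0,0,0],[-0.5,0,0,0,0]], "grip_force": 30}}

```text
clock: 12.22
tool_pos: [0.5525, -0.3405, 0.0953]
tcp_rot: [-2.07, -2.361, 0.0]
wrist_force: [-0.5, -0.4, -2.1]
opening: 0.0341
grasp_force: 30.1
```

Emit:
{"api": "arm_command", "payload": {"motion": [[-0.5,0,0,0,0],[-0.5,0,0,0,0],[-0.5,0,0,0,0],[-0.5,0,0,0,0]]}}

```text
clock: 12.55
tool_pos: [0.553, -0.3408, 0.0959]
tcp_rot: [-2.071, -2.362, 0.0]
wrist_force: [-0.6, 0.2, -1.1]
opening: 0.0342
grasp_force: 30.1
```

```bash
python3 plan.py; python3 -c "
from h import *
F=[]
for i in range(8): F.append(manip.observe()['wrist_force'][2]); manip.snapshot('top')
print(np.round(F,2),np.mean(F))"
```

```text
t 12.55 p [ 0.553  -0.3408  0.0959] yaw 7.53 tilt [-0.0002  0.0001] F [-0.64  0.18 -1.07] open 0.0342 grip 30.1
[-1.07 -0.23 -1.73 -1.13 -2.08 -1.51 -1.38 -1.31] -1.303633431297469
```

The right canister reads about 1.3 N (0.13 kg), so the left one is the heavier. I'll set the right one back.

Emit:
{"api": "arm_command", "payload": {"motion": [[-0.5,0,0,0.012,0],[-0.5,0,0,0.012,0],[-0.5,0,0,0.01,0],[-0.5,0,0,0.008,0],[-0.5,0,0,0.007,0],[-0.5,0,0,0.006,0],[-0.5,0,0,0.004,0],[-0.5,0,0,0,0],[-0.5,0,0,0.001,0],[-0.5,0,0,0.001,0],[-0.5,0,0,0,0],[-0.5,0,0,0,0]]}}

```text
clock: 13.95
tool_pos: [0.5534, -0.3411, 0.037]
tcp_rot: [2.07, 2.361, 0.0]
wrist_force: [-2.1, 1.8, 8.8]
opening: 0.0341
grasp_force: 31.0
```

```bash
python3 plan.py
```

```text
t 13.95 p [ 0.5534 -0.3411  0.037 ] yaw 7.53 tilt [ 0.0013 -0.001 ] F [-2.09  1.8   8.75] open 0.0341 grip 31.0
```

Contact is at the same height as at the grasp, so it is seated. I'll release and go back to the left one.

Emit:
{"api": "arm_command", "payload": {"motion": [[1,0,0,0,0],[1,0,0,0,0],[1,0,0,0,0],[1,0,0,0,0],[1,0,0,0,0],[1,0,0,0,0],[1,0,0,0,0],[1,0,0,0,0]]}}

```text
clock: 14.62
tool_pos: [0.553, -0.3408, 0.035]
tcp_rot: [-2.071, -2.362, 0.0]
wrist_force: [0.3, -0.2, 0.9]
opening: 0.0851
grasp_force: 0.0
```

Emit:
{"api": "arm_command", "payload": {"motion": [[1,0,0,-0.015,0],[1,0,0,-0.03,0],[1,0,0,-0.0415,0],[1,0.0325,0,0,0],[1,0.0325,0,0,0],[1,0.035,0,0,0],[1,0,0,0,0],[1,0,0,0,0],[1,0,0,0,0],[1,0,0,0,0]]}}

```text
clock: 15.45
tool_pos: [0.5405, -0.2428, 0.1217]
tcp_rot: [2.071, 2.361, -0.0]
wrist_force: [-0.4, -0.6, 0.6]
opening: 0.0853
grasp_force: 0.0
```

```bash
python3 plan.py .539,-.2416,.036
```

```text
t 15.45 p [ 0.5405 -0.2428  0.1217] yaw 7.5 tilt [ 0.0008 -0.001 ] F [-0.43 -0.59  0.62] open 0.0853 grip 0.0
.539,-.2416,.036 tool shift [ 0.0015 -0.0014  0.0857] rows 3 [ 0.0005 -0.0005  0.0286]
```

Emit:
{"api": "arm_command", "payload": {"motion": [[1,0.001,-0.001,0.025,0],[1,0,0,0.025,0],[1,0,0,0.02,0],[1,0,0,0.01,0],[1,0,0,0.005,0],[1,0,0,0,0],[1,0,0,0,0]], "grip_force": 30}}

```text
clock: 16.03
tool_pos: [0.5394, -0.2416, 0.037]
tcp_rot: [2.071, 2.361, 0.0]
wrist_force: [0.1, 0.1, -0.1]
opening: 0.0855
grasp_force: 0.0
```

Emit:
{"api": "arm_command", "payload": {"motion": [[-0.3,0,0,0,0],[-0.3,0,0,0,0],[-0.3,0,0,0,0],[-0.3,0,0,0,0],[-0.3,0,0,0,0],[-0.3,0,0,0,0],[-0.3,0,0,0,0],[-0.3,0,0,0,0]]}}

```text
clock: 16.7
tool_pos: [0.5396, -0.2411, 0.0376]
tcp_rot: [2.07, 2.361, 0.001]
wrist_force: [-0.1, -0.1, 5.7]
opening: 0.0341
grasp_force: 29.6
```

Emit:
{"api": "arm_command", "payload": {"motion": [[-0.5,0,0,-0.003,0],[-0.5,0,0,-0.006,0],[-0.5,0,0,-0.01,0],[-0.5,0,0,-0.015,0],[-0.5,0,0,-0.02,0],[-0.5,0,0,-0.02,0],[-0.5,0,0,-0.02,0],[-0.5,0,0,-0.012,0],[-0.5,0,0,-0.005,0],[-0.5,0,0,0,0],[-0.5,0,0,0,0]]}}

```text
clock: 17.62
tool_pos: [0.5382, -0.2405, 0.1473]
tcp_rot: [-2.07, -2.362, 0.0]
wrist_force: [0.8, -0.4, -3.4]
opening: 0.0339
grasp_force: 30.6
```

```bash
python3 plan.py .432,-.327,.15
```

```text
t 17.62 p [ 0.5382 -0.2405  0.1473] yaw 7.53 tilt [-0.0008  0.0004] F [ 0.81 -0.38 -3.4 ] open 0.0339 grip 30.6
.432,-.327,.15 tool shift [-0.0718 -0.1166 -0.0026] rows 4 [-0.018  -0.0292 -0.0007]
```

Emit:
{"api": "arm_command", "payload": {"motion": [[-0.5,-0.004,-0.006,0,0],[-0.5,-0.009,-0.014,0,0],[-0.5,-0.012,-0.02,0,0],[-0.5,-0.013,-0.021,0,0],[-0.5,-0.013,-0.021,0,0],[-0.5,-0.011,-0.018,0.004,0],[-0.5,-0.006,-0.011,0.005,0],[-0.5,-0.004,-0.005,0.004,0],[-0.5,0,0,0,0],[-0.5,0,0,0,0],[-0.5,0,0,0,0],[-0.5,0,0,0,0]]}}

```text
clock: 18.62
tool_pos: [0.4342, -0.3269, 0.1347]
tcp_rot: [2.069, 2.363, 0.001]
wrist_force: [-0.1, 1.4, -3.9]
opening: 0.034
grasp_force: 30.6
```

Emit:
{"api": "arm_command", "payload": {"motion": [[-0.5,0,0,0,0],[-0.5,0,0,0,0],[-0.5,0,0,0,0],[-0.5,0,0,0,0],[-0.5,0,0,0,0],[-0.5,0,0,0,0]]}}

```text
clock: 19.12
tool_pos: [0.4333, -0.3273, 0.1347]
tcp_rot: [2.071, 2.362, -0.0]
wrist_force: [0.0, -0.1, -4.0]
opening: 0.0341
grasp_force: 30.6
```

```bash
python3 plan.py .432,-.327,.135
python3 - <<'E'
from h import *
s=cv2.resize(manip.snapshot('scene')[130:280,100:350],(750,450),interpolation=cv2.INTER_CUBIC); cv2.imwrite('pics/end.png',s)
E
```

```text
t 19.12 p [ 0.4333 -0.3273  0.1347] yaw 7.53 tilt [ 0.0001 -0.0001] F [ 0.   -0.13 -3.99] open 0.0341 grip 30.6
.432,-.327,.135 tool shift [ 0.0005 -0.0012 -0.0003] rows 1 [ 0.0005 -0.0012 -0.0003]
```

View pics/end.png

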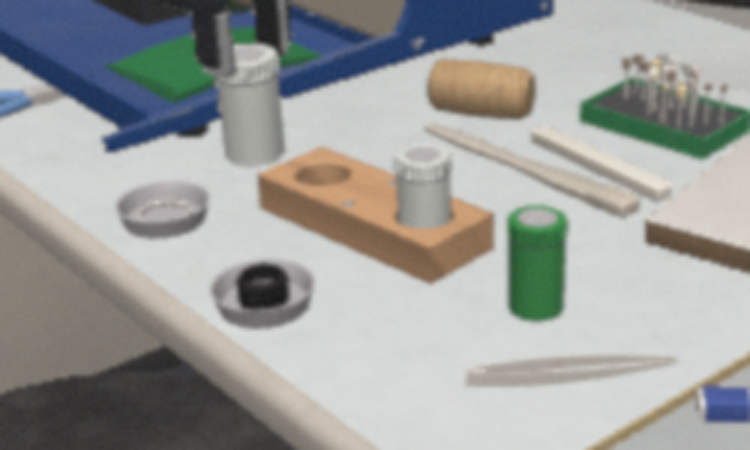

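The heavy canister, at crop (252,105), is held upright and level above the loupe dish at (263,290). The lighter one is seated in the right nest at (423,185), and everything else is where it was. I'll hand in.

```bash
python3 -c "
from h import *
print(manip.job_done())"
```

```text
the job is handed in; nothing more can be done
None
```

The left canister is the heavier one (about 0.39 kg against 0.13 kg); the gripper is holding it upright and still about 9 cm above the rim of the loupe dish, with the lighter one back in its right nest and nothing else moved, and the job is handed in.

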